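Slide a well plate into the bench incubator through its hanging flap

TASK

Push the plate with the blue body along the bench, without picking it up, in under the hanging flap of the incubator and between its guides until it is fully home against the rear stop. Then draw back out so that the flap falls shut behind the plate. Leave the white plate and everything else on the bench where it stands.

Things in the scene. Friction and masses are not known exactly. Their poses are not given: they have to be found in the camera images.
- incubator: Bench-top plate incubator, fixed: clear box with white front frame, 300 wide, 235 tall, 255 deep; no raised floor, plates slide straight in on the bench. Origin: on the bench, mid-width of the front hatch, in the hatch plane. x points level into it, away from the robot, y left along its front, z up; turned by up to 0.15 rad. Clear roof and walls. A 20 high rear stop has its face at x = +146.
- hatch_top (a point): Middle of the upper edge of the hatch opening, 211 above the bench, in the hatch plane, incubator's axes. The opening is 240 wide and 211 tall, closed only by the flap; the white frame round it is 12 thick (x from -6 to +6).
- lane_mouth (a point): Point on the bench between the outer ends of the guides, 44 before the hatch plane, incubator's axes. Two steel guides, 7 high, 4 thick, lie on the bench: straight from the hatch plane to the rear stop, inner faces 136 apart (y = +-68); from there out to this point they flare gently to 154 apart.
- flap (a joint): Hatch flap angle, rad: 0 hanging shut, grows as its lower edge swings INTO the incubator (never out), at most 1.45. Translucent blue panel 232 wide, 4 thick, hung from a rod at x = 4, z = 205 in the incubator's frame; about 160 g, no spring: falls shut by its own weight.
- flap_edge (a point): Middle of the flap's lower edge. Shut, it hangs 10 above the bench, so a plate (17 tall) pushes it open and it rides on the plate's top; it falls clear only when the plate's trailing face is 56 or more beyond the hatch plane (60 when home), so the pusher must reach in that far under the raised flap.
- home (a point): Point on the bench inside, at x = +103 in the incubator's frame, incubator's axes: where the blue plate's origin lies when the plate is home against the rear stop.
- plate_blue: 96-well plate with blue body and lighter blue wells, loose: 85.5 (its x) by 127.8 (its y) by 17 tall, 70 to 140 g, too wide to grip, slides easily. Goes in long side first, its x along the incubator's x (either way round). Origin: centre of its underside. Starts before the incubator, about 180 left or right of the lane's middle, turned up to 0.25 rad; white plate on the other side.
- plate_white: The same plate with white body and grey wells, loose; stays where it is. Origin: centre of its underside.
- tube_rack: Pale pink tube rack with a few capped tubes, 60 (its x) by 150 (its y) by 63 tall over the caps. Origin: centre of its underside. Stays where it is.
- petri_dish: Amber petri dish with clear lid, 92 across, 15.5 tall. Origin: centre of its underside. Stays where it is.
- reagent_bottle: Amber bottle with blue cap and paper label, 60 across, 125 tall. Origin: centre of its underside. Stays where it is, beside the incubator.
- tip_box: Grey box of pipette tips with green lid, 85 (its x) by 122 (its y) by 69 tall. Origin: centre of its underside. Stays where it is, beside the incubator.
- timer: White bench timer, 60 (its x) by 75 (its y) by 18 tall. Origin: centre of its underside. Stays where it is.

How it is judged:
By the outcome, as a careful person would: the job done as asked, in the order asked, and still so for the second after the job is handed in, with the robot touching nothing.
It also fails if it takes over 61 s, if anything falls off the work surface, if the arm or the gripper's body presses on something with over 40 N, if the wrist force passes 120 N, or if a joint passes its speed limit or range.

ROBOT

A 7-joint arm with a two-finger parallel gripper is mounted at the origin on the work surface. World frame = base frame: x ahead of the robot, y to its left, z up, the work surface at z = 0. Lengths are in m, angles in rad, forces in N, time in s.
With the tool pointing down it reaches from about 0.425 to 0.875 m from the base axis. Payload 4.7 kg.
Tool frame: the origin (TCP) lies on the centre line of the jaws, within the pads' length; the fingertips stand 19 mm ahead of it and the grasp point (between the pads) is the TCP (ctrl.nose_length is the distance from the TCP to the fingertips, in m); z points along the fingers, x is the direction in which the jaws open and shut, and the axes are right-handed (so a half turn about z gives the same grasp; the last joint's range is limited). The gripper opens to 87 mm and grips with 3 to 60 N. Pads are 19 mm wide; open, the fingers measure 117 mm over their backs; the gripper's body (75 mm by 190 mm) begins 51 mm behind the grasp point.
Start: joints at [-1.25, 0.321, -0.07, 1.45, 0.023, 1.371, -0.057], TCP at [0.196, 0.62, 0.242] pointing down, gripper open.
Joint ranges: [-2.86, 2.86], [-0.3, 2.09], [-1.38, 1.24], [0.06, 2.45], [-1.56, 4.7], [0.09, 2.05], [-2.69, 2.69]. Speed limits (rad/s): [2.57, 2.57, 3.14, 3.14, 3.14, 3.14, 3.14].

INTERFACE

Orientations are given as a rotation vector (axis times angle).
In Python, from bench import ctrl gives the robot as it stands. The module is installed in compiled form; this text tells all that it offers.
- The arm moves only by the shell command python3 -m crank 'ROWS' [OPENING] [FORCE]. ROWS is a JSON object of lists of equal length, an entry for each row: "dp": the shift along the tool's x, y, z in cm, a list of three; "delta_rot": the turn, a rotation vector about the tool's x, y, z in rad, a list of three. In form: {"dp": [[x, y, z], ...], "delta_rot": [[rx, ry, rz], ...]}. A call has exactly 8 rows; each row shifts and turns the commanded pose from where the row before left it, along the tool's axes as they then stand; what a row does not reach is not made up. A row lasts 1/10 s, in which the tool goes at most 50 mm and 8.59 degrees, less where a joint would pass 70% of its speed; a pose out of reach is approached as far as the arm can. A call with a gripper value outside its range is refused whole. OPENING is the finger opening in cm, from 0 to 8.7, set as the call begins (- or left out, the last holds). The fingers move at their own pace and stop on an object; FORCE is the grip in N (left out, the last holds). Time passes only in rows, so rows that do not move let the fingers close, or fill a call up. It gives the time, the measured TCP pose, the force and the opening at its end, in the units of the state.
- ctrl.get_state(): the state, without advancing time (a new reading comes with each control period).
- ctrl.get_image(name): name is "side" or "top"; returns the picture (400x640x3 uint8, blue, green, red); there is no depth.
- ctrl.camera_info(name): a dict with "camera_matrix" (3x3 intrinsics, pixels), "xyz" and "orientation" of the camera in the world. Camera axes: x right, y down, z forward; pixel columns grow to the right and rows downward; lengths in m; the calibration is good to about 2 mm. A picture is of the moment at which its call begins. camera_info takes no time and is no camera call.
- ctrl.close_job(): hands the job in, once; it reports no verdict.
The state is a dict: "time": time; "joint_positions": joint angles; "qd": joint speeds; "joint_torque": joint torques, N m; "position": TCP position; "tool_rot": TCP orientation; "ft_force": force on the tool from outside, world axes, zero at the start; "torque": the same for the moment, N m; "grip_width": opening from 0.0 (shut) to 1.0 (fully open).
Only numpy, scipy, OpenCV 4.12 (cv2) and the standard library are available. Lean on these libraries where they do the work, as an engineer would, in place of code of your own. Each camera call takes 0.05 s, during which the arm holds its last target.

## Working session

There is one attempt and no reset: what is moved stays moved. The work goes in short steps, Python scripts to look and compute and a shell command to move; the robot and the scene stay as the last step left them, time stands still between calls to the robot, and variables do not carry over. Pictures are saved under pics/ and viewed, and the job is handed in when it is done.

```bash
mkdir -p pics; python3 - <<'E'
from bench import ctrl
import cv2
for n in("side","top"):
    cv2.imwrite(f"pics/{n}0.png",ctrl.get_image(n)); print(n,ctrl.camera_info(n))
s=ctrl.get_state();print({k:s[k] for k in("time","position","tool_rot","ft_force","grip_width")},ctrl.nose_length)
E
```

```text
side {'camera_matrix': array([[463.68279437,   0.        , 318.59365442],
       [  0.        , 463.68279437, 207.17046274],
       [  0.        ,   0.        ,   1.        ]]), 'xyz': array([ 0.31814455, -0.38261872,  1.49575766]), 'orientation': array([-2.75571859,  0.6572648 , -0.10766784])}
top {'camera_matrix': array([[482.82118126,   0.        , 322.69878134],
       [  0.        , 482.82118126, 191.13112346],
       [  0.        ,   0.        ,   1.        ]]), 'xyz': array([0.17373256, 0.04989074, 1.80405198]), 'orientation': array([-2.0640427 ,  2.16246977, -0.23408773])}
{'time': 0.1, 'position': array([0.19622452, 0.61918324, 0.24059084]), 'tool_rot': array([ 2.53390863e+00,  1.85529406e+00, -2.06296965e-03]), 'ft_force': array([ 0.12008805, -0.40455876, -0.34485282]), 'grip_width': 0.9980205807854056} 0.019
```

View pics/side0.png

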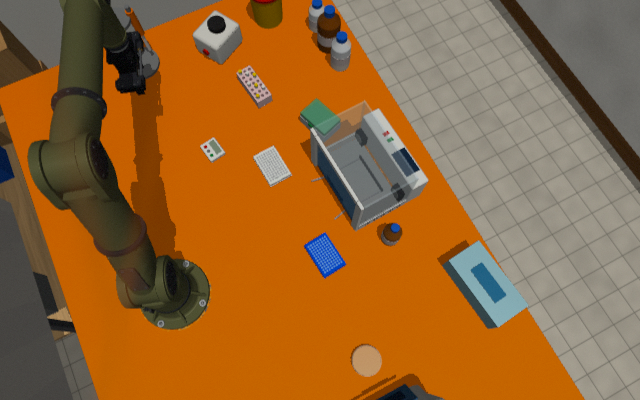

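View pics/top0.png

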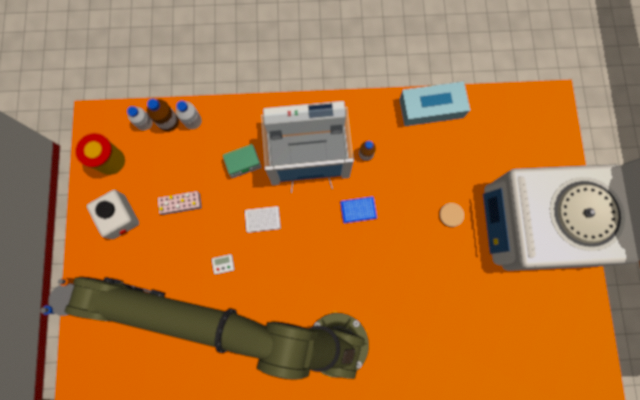

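The blue plate is at about (325,255) in the side view and (358,210) in the top view, right of the lane. The white plate is left of it at (262,218) top. I'll zoom in on the incubator next.

```bash
cat > h.py <<'E'
import numpy as np,cv2
from bench import ctrl
from scipy.spatial.transform import Rotation as R
def ray(n,p,z):
    i=ctrl.camera_info(n);K=i["camera_matrix"];M=R.from_rotvec(i["orientation"]).as_matrix()
    p=np.atleast_2d(p).astype(float)
    d=(np.linalg.inv(K)@np.c_[p,np.ones(len(p))].T).T@M.T
    c=np.array(i["xyz"]);return c+d*((z-c[2])/d[:,2])[:,None]
def proj(n,X):
    i=ctrl.camera_info(n);K=i["camera_matrix"];M=R.from_rotvec(i["orientation"]).as_matrix()
    c=(np.atleast_2d(X)-np.array(i["xyz"]))@M;q=c@K.T;return q[:,:2]/q[:,2:]
def plate(n,im,z=0.009,sub=None):
    hsv=cv2.cvtColor(im,cv2.COLOR_BGR2HSV)
    m=cv2.inRange(hsv,(105,170,90),(125,255,255))
    c,_=cv2.findContours(m,cv2.RETR_EXTERNAL,cv2.CHAIN_APPROX_NONE)
    out=[]
    for k in c:
        if cv2.contourArea(k)<300: continue
        P=ray(n,k[:,0],z)[:,:2]
        r=cv2.minAreaRect((P*1000).astype(np.float32)); out.append((k[:,0].mean(0).round(),r))
    return out
E
python3 - <<'E'
from h import *
for n in("side","top"):
    im=cv2.imread(f"pics/{n}0.png"); print(n,plate(n,im,0.017),plate(n,im,0.009))
s=cv2.imread("pics/side0.png")[95:255,280:440]; t=cv2.imread("pics/top0.png")[95:235,235:385]
cv2.imwrite("pics/sz.png",cv2.resize(s,(800,800),interpolation=cv2.INTER_CUBIC)[:600] if 0 else cv2.resize(s,(600,600),interpolation=cv2.INTER_CUBIC))
cv2.imwrite("pics/tz.png",cv2.resize(t,(600,560),interpolation=cv2.INTER_CUBIC))
E
```

```text
side [(array([324., 255.]), ((482.8901062011719, -105.4830093383789), (81.49962615966797, 123.87991333007812), 5.220624923706055))] [(array([324., 255.]), ((483.7814025878906, -103.98372650146484), (81.94054412841797, 124.55008697509766), 5.2206292152404785))]
top [] []
```

View pics/sz.png

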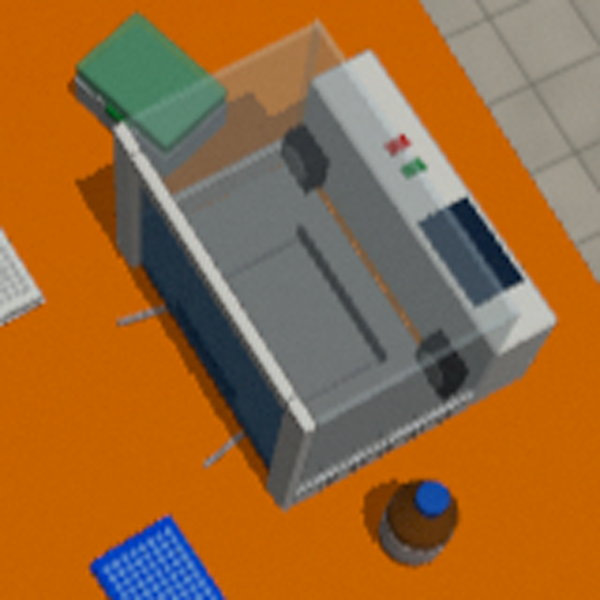

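View pics/tz.png

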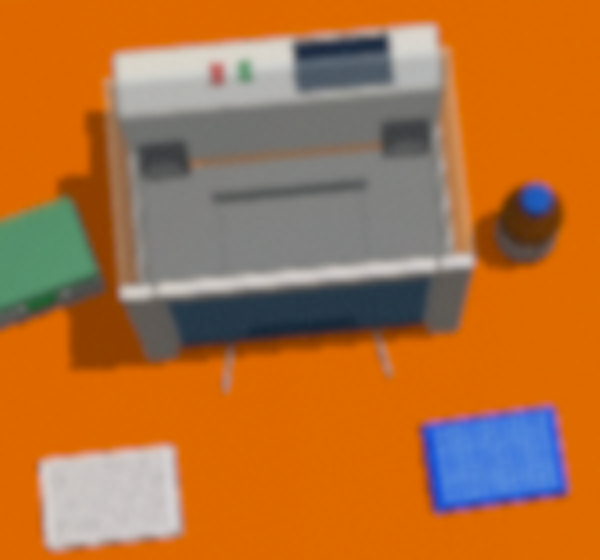

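```bash
sed -i 's/(105,170,90)/(103,120,80)/;s/(125,255,255)/(135,255,255)/' h.py; python3 - <<'E'
from h import *
def show(l,P,z,n):
    P=np.array(P,float);P=P/(3.75 if n=="side" else 4)+((280,95) if n=="side" else (235,95))-0.5*0
    Q=ray(n,P,z)*1000;d=Q[0]-Q[1];print(n,l,Q[:,:2].round(1).tolist(),"mid",Q.mean(0)[:2].round(1),"len",np.hypot(*d[:2]).round(1),"yaw",np.arctan2(-d[0],d[1]).round(4))
for n in("side","top"):
    im=cv2.imread(f"pics/{n}0.png"); print(n,plate(n,im,0.013))
show("guidetips",[(118,323),(206,465)],.004,"side")
show("frametop",[(113,125),(302,430)],.235,"side")
show("framebot",[(133,265),(285,508)],0,"side")
show("stop",[(300,228),(385,358)],.02,"side")
show("guidetips",[(225,391),(391,375)],.004,"top")
show("frametop",[(120,298),(472,267)],.235,"top")
show("framebot",[(150,360),(458,330)],0,"top")
show("stop",[(213,202),(368,187)],.01,"top")
E
```

```text
side [(array([324., 255.]), ((482.92803955078125, -104.75737762451172), (84.93716430664062, 127.38504028320312), 5.630725383758545))]
top [(array([358., 210.]), ((481.17864990234375, -105.11408233642578), (81.26407623291016, 123.48726654052734), 5.376044750213623))]
side guidetips [[561.8, 146.0], [571.2, -11.3]] mid [566.5  67.4] len 157.6 yaw 0.0595
side frametop [[597.1, 219.2], [610.1, -77.1]] mid [603.6  71.1] len 296.6 yaw 0.0436
side framebot [[600.9, 193.0], [616.2, -77.5]] mid [608.5  57.7] len 270.9 yaw 0.0567
side stop [[751.9, 148.7], [759.4, 1.2]] mid [755.7  75. ] len 147.6 yaw 0.0508
top guidetips [[559.1, 144.3], [567.4, -14.5]] mid [563.2  64.9] len 159.0 yaw 0.0522
top frametop [[593.4, 217.4], [606.8, -79.2]] mid [600.1  69.1] len 296.9 yaw 0.045
top framebot [[593.6, 215.2], [609.5, -81.3]] mid [601.6  67. ] len 296.9 yaw 0.0538
top stop [[745.6, 149.3], [753.9, -1.5]] mid [749.7  73.9] len 151.1 yaw 0.0552
```

```bash
python3 - <<'E'
from h import *
print("bottle cap top z.125",ray("side",[392,229],.12)*1000,ray("top",[368,145],.12)*1000)
print("bottle base", ray("side",[391,240],0)*1000)
print("white R corners z.013",(ray("top",[[279,206.5],[280,228]],.013)*1000).round(), "side",(ray("side",[[291,177],[274,186]],.013)*1000).round())
print("petri",ray("side",[366,361],.01)*1000)
E
python3 -m crank '{"dp":[[0,0,-1],[0,0,-1],[0,0,-1],[0,0,-1],[0,0,-1],[0,0,-1],[0,0,-1],[0,0,-1]],"delta_rot":[[0,0,0.146],[0,0,0.146],[0,0,0.146],[0,0,0.146],[0,0,0.146],[0,0,0.146],[0,0,0.146],[0,0,0.146]]}' 5.0
```

```text
bottle cap top z.125 [[ 693.33060206 -147.82241377  120.        ]] [[ 699.13016744 -147.033846    120.        ]]
bottle base [[ 704.35546439 -158.74401839    0.        ]]
white R corners z.013 [[506. 192.  13.]
 [425. 190.  13.]] side [[504. 188.  13.]
 [438. 185.  13.]]
petri [[ 446.56761246 -455.29703973   10.        ]]
time: 0.9
position: [0.1962, 0.6194, 0.3213]
tool_rot: [3.137, 0.141, -0.001]
ft_force: [0.1, 0.5, -1.1]
grip_width: 0.578
```

```bash
python3 -m crank '{"dp":[[2.5,4,0],[2.5,4,0],[2.5,4,0],[2.5,4,0],[2.5,4,0],[2.5,4,0],[2.5,4,0],[2.5,4,0]],"delta_rot":[[0,0,0],[0,0,0],[0,0,0],[0,0,0],[0,0,0],[0,0,0],[0,0,0],[0,0,0]]}'
python3 -c "
from bench import ctrl;s=ctrl.get_state();print(s['time'],s['joint_positions'].round(2))"
```

```text
time: 1.7
position: [0.4268, 0.3184, 0.3213]
tool_rot: [-3.138, -0.151, 0.0]
ft_force: [1.1, 0.1, 0.3]
grip_width: 0.575
1.7 [-1.    0.04  0.32  1.63 -0.01  1.48 -0.58]
```

```bash
python3 -m crank '{"dp":[[0.6,4.5,0],[0.6,4.5,0],[0.6,4.5,0],[0.6,4.5,0],[0.6,4.5,0],[0.6,4.5,0],[0.6,4.5,0],[0.6,4.5,0]],"delta_rot":[[0,0,0],[0,0,0],[0,0,0],[0,0,0],[0,0,0],[0,0,0],[0,0,0],[0,0,0]]}'
```

```text
time: 2.5
position: [0.5082, -0.0353, 0.3214]
tool_rot: [-3.137, -0.151, -0.0]
ft_force: [0.7, 0.9, 0.1]
grip_width: 0.575
```

```bash
python3 -m crank '{"dp":[[-0.9,4.1,0],[-0.9,4.1,0],[-0.9,4.1,0],[-0.9,4.1,0],[0,0,4],[0,0,4],[0,0,4],[0,0,4]],"delta_rot":[[0,0,0],[0,0,0],[0,0,0],[0,0,0],[0,0,0],[0,0,0],[0,0,0],[0,0,0]]}'
python3 -m crank '{"dp":[[0,0,3.5],[0,0,3],[0,0,2.5],[0,0,1.5],[0,0,1.2],[0,0,1],[0,0,0.8],[0,0,0]],"delta_rot":[[0,0,0],[0,0,0],[0,0,0],[0,0,0],[0,0,0],[0,0,0],[0,0,0],[0,0,0]]}'
python3 - <<'E'
from h import *
s=cv2.imwrite("pics/s1.png",cv2.resize(ctrl.get_image("side")[120:320,220:440],(660,600)))
E
```

```text
time: 3.3
position: [0.4879, -0.1999, 0.1599]
tool_rot: [-3.137, -0.15, -0.001]
ft_force: [0.7, 0.6, -0.5]
grip_width: 0.574
time: 4.1
position: [0.488, -0.2, 0.026]
tool_rot: [-3.138, -0.151, 0.001]
ft_force: [0.7, 0.6, -0.7]
grip_width: 0.577
```

View pics/s1.png

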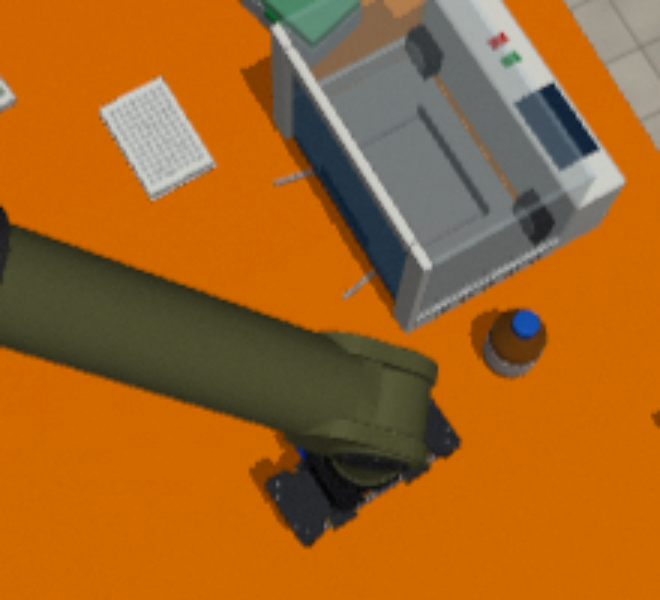

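```bash
python3 -m crank '{"dp":[[0,-0.6,0],[0,-0.8,0],[0,-0.8,0],[0,-0.8,0],[0,-1,0],[0,-1,0],[0,-1.2,0],[0,-1.2,0]],"delta_rot":[[0,0,0.023],[0,0,0.023],[0,0,0],[0,0,0],[0,0,0],[0,0,0],[0,0,0],[0,0,0]]}'
python3 -m crank '{"dp":[[0,-1.2,0],[0,-1.2,0],[0,-1.2,0],[0,-1.2,0],[0,-1.2,0],[0,-1,0],[0,-0.6,0],[0,-0.3,0]],"delta_rot":[[0,0,0],[0,0,0],[0,0,0],[0,0,0],[0,0,0],[0,0,0],[0,0,0],[0,0,0]]}'
python3 - <<'E'
from h import *
im=ctrl.get_image("side");s=cv2.imwrite("pics/s2.png",cv2.resize(im[120:320,220:440],(660,600)))
im=ctrl.get_image("top");s=cv2.imwrite("pics/t2.png",cv2.resize(im[95:245,235:385],(600,600)))
E
```

```text
time: 4.95
position: [0.4841, -0.1251, 0.0266]
tool_rot: [-3.14, -0.079, -0.0]
ft_force: [0.5, 0.2, 0.5]
grip_width: 0.576
time: 5.75
position: [0.48, -0.0465, 0.0265]
tool_rot: [-3.14, -0.08, 0.0]
ft_force: [0.0, -0.4, -0.1]
grip_width: 0.571
```

View pics/s2.png

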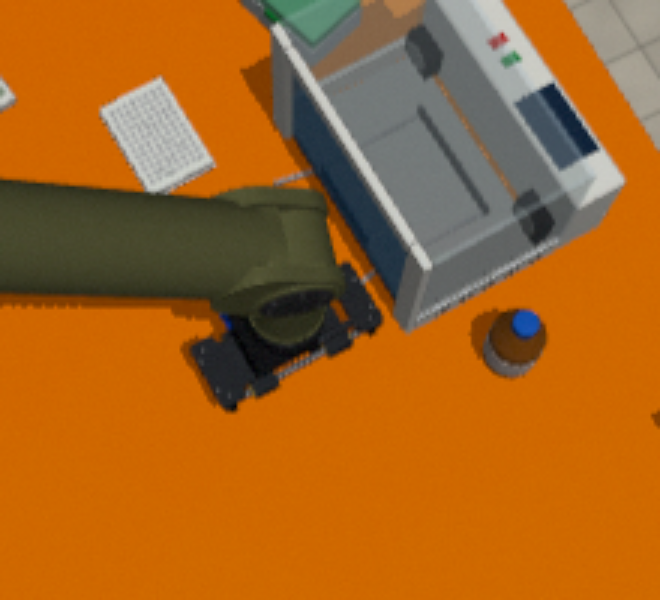

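View pics/t2.png

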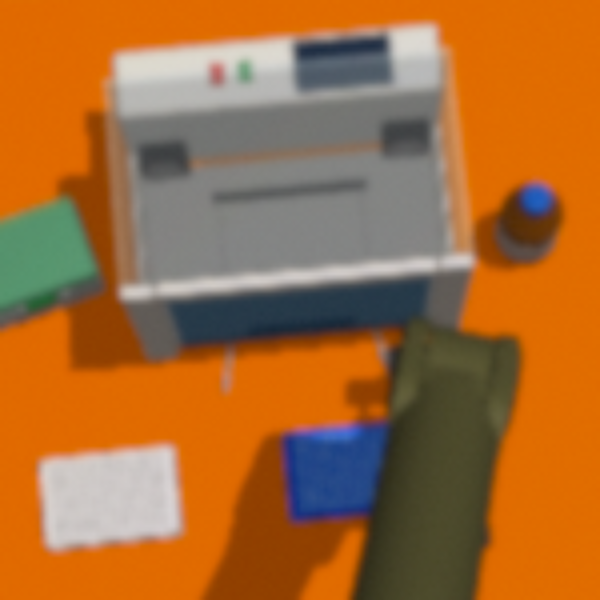

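```bash
cat >> h.py <<'E'
O=np.array([.608,.0688]);TH=.05
def inc(P):
    c,s=np.cos(TH),np.sin(TH);d=np.atleast_2d(P)[:,:2]-O
    return (d@np.array([[c,-s],[s,c]])*1000).round(1)
E
python3 - <<'E'
from h import *
P=ray("top",[[306,203.25],[308.25,225.25]],.015);print(P,inc(P),inc(ctrl.get_state()["position"]))
E
```

```text
[[0.51374936 0.08952194 0.015     ]
 [0.42987657 0.08445234 0.015     ]] [[ -93.1   25.4]
 [-177.1   24.5]] [[-133.6 -109.1]]
```

```bash
python3 -m crank '{"dp":[[0,-0.5,0],[0,-0.8,0],[0,-0.8,0],[0,-0.7,0],[0,-0.5,0],[0,-0.3,0],[0,-0.2,0],[0,0,0]],"delta_rot":[[0,0,0],[0,0,0],[0,0,0],[0,0,0],[0,0,0],[0,0,0],[0,0,0],[0,0,0]]}'
python3 -m crank '{"dp":[[0,1,0],[0,2,0],[0,2,-1],[0,2,-3],[0,3,-4],[0,4,-4],[0,4,-4],[0,4,-4]],"delta_rot":[[0,0,0],[0,0,0],[0,0,0],[0,0,0],[0,0,0],[0,0,0],[0,0,0],[0,0,0]]}'
python3 - <<'E'
from h import *
for n in("side","top"):
    im=ctrl.get_image(n);cv2.imwrite(f"pics/{n}3.png",im)
    for k,r in plate(n,im,.013): print(n,k,r,inc(np.array(r[0])/1000))
E
```

```text
time: 6.65
position: [0.4782, -0.009, 0.0265]
tool_rot: [-3.14, -0.079, 0.0]
ft_force: [0.9, 0.4, 0.2]
grip_width: 0.577
time: 7.45
position: [0.4878, -0.2175, 0.2143]
tool_rot: [-3.14, -0.077, -0.002]
ft_force: [1.3, -1.1, -0.2]
grip_width: 0.576
side [300. 208.] ((476.62115478515625, 67.65674591064453), (84.94441223144531, 125.19233703613281), 3.0510306358337402) [[-131.3    5.4]]
top [313. 213.] ((474.2791748046875, 65.05765533447266), (81.13899993896484, 125.03338623046875), 2.0073280334472656) [[-133.7    2.9]]
```

View pics/side3.png

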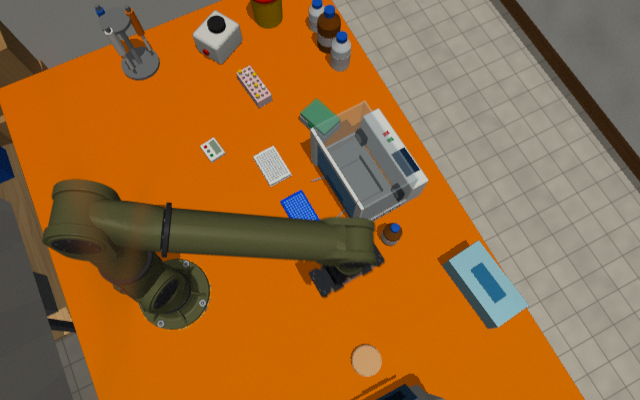

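```bash
python3 -m crank '{"dp":[[0,0,0],[0,0,0],[0,0,0],[0,0,0],[0,0,0],[0,0,0],[0,0,0],[0,0,0]],"delta_rot":[[0,0,-0.146],[0,0,-0.146],[0,0,-0.146],[0,0,-0.146],[0,0,-0.146],[0,0,-0.146],[0,0,-0.146],[0,0,-0.146]]}' 8.7
python3 -m crank '{"dp":[[0,0,0],[0,0,0],[0,0,0],[3,-1.5,0],[3,-1.5,0],[4,-1.5,0],[4,-1.5,0],[4,-1.5,0]],"delta_rot":[[0,0,-0.134],[0,0,-0.134],[0,0,-0.134],[0,0,0],[0,0,0],[0,0,0],[0,0,0],[0,0,0]]}'
python3 - <<'E'
from h import *
s=ctrl.get_state();print(s["joint_positions"].round(2),inc(s["position"]),R.from_rotvec(s["tool_rot"]).as_matrix().round(3))
E
```

```text
time: 8.35
position: [0.4879, -0.2154, 0.2119]
tool_rot: [-2.571, -1.804, 0.001]
ft_force: [-0.1, 0.1, -0.1]
grip_width: 0.998
time: 9.15
position: [0.4035, -0.0379, 0.2122]
tool_rot: [-2.166, -2.275, -0.001]
ft_force: [0.7, -0.2, 0.4]
grip_width: 1.002
[-0.6  -0.26  0.55  2.07  0.14  1.3   1.51] [[-209.6  -96.4]] [[-0.049  0.999  0.   ]
 [ 0.999  0.049  0.001]
 [ 0.001  0.    -1.   ]]
```

```bash
python3 -m crank '{"dp":[[3.2,0,0],[3.2,0,0],[3.3,0,0],[0,0.7,3.5],[0,0.7,3.5],[0,0.6,3],[0,0,0],[0,0,0]],"delta_rot":[[0.1,0,0],[0.1,0,0],[0,0,0],[0,0,0],[0,0,0],[0,0,0],[0,0,0],[0,0,0]]}'
python3 - <<'E'
from h import *
s=ctrl.get_state();print(s["joint_positions"].round(2),inc(s["position"]),R.from_rotvec(s["tool_rot"]).as_matrix().round(3))
for n in("side","top"):
    im=ctrl.get_image(n);cv2.imwrite(f"pics/{n}4.png",im)
    for k,r in plate(n,im,.013): print(n,k,r,inc(np.array(r[0])/1000))
im=cv2.imread("pics/side4.png");cv2.imwrite("pics/s4.png",cv2.resize(im[120:320,220:440],(660,600)))
E
```

```text
time: 9.95
position: [0.3994, 0.0573, 0.1108]
tool_rot: [-2.066, -2.169, 0.22]
ft_force: [-0.2, 0.1, 0.1]
grip_width: 1.0
[-0.68  0.06  0.52  2.06 -0.06  1.23  1.48] [[-208.9   -1. ]] [[-0.049  0.979 -0.2  ]
 [ 0.999  0.047 -0.01 ]
 [-0.001 -0.2   -0.98 ]]
side [304. 212.] ((477.3433837890625, 65.1172866821289), (83.7723617553711, 126.5096206665039), 3.0510306358337402) [[-130.7    2.9]]
```

View pics/s4.png

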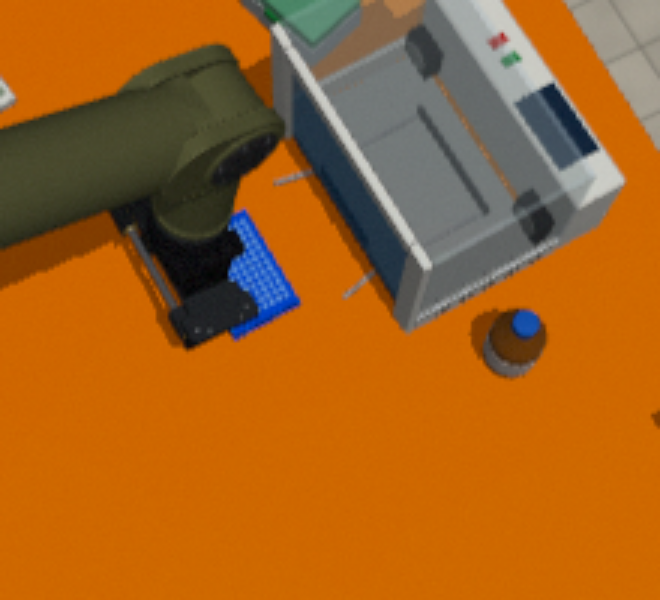

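```bash
python3 -m crank '{"dp":[[0,0.4,2],[0,0.4,2],[0,0.4,2],[0,0.3,1.5],[0,0.1,0.5],[0,0,0],[0,0,0],[0,0,0]],"delta_rot":[[0,0,0],[0,0,0],[0,0,0],[0,0,0],[0,0,0],[-0.1,0,0],[-0.1,0,0],[0,0,0]]}'
python3 - <<'E'
from h import *
s=ctrl.get_state();print(s["joint_positions"].round(2),inc(s["position"]),R.from_rotvec(s["tool_rot"]).as_matrix().round(3))
E
```

```text
time: 10.85
position: [0.3979, 0.0582, 0.0299]
tool_rot: [-2.164, -2.275, -0.004]
ft_force: [-1.0, 0.3, 0.9]
grip_width: 0.998
[-0.71  0.02  0.51  2.27 -0.01  0.85  1.43] [[-2.104e+02 -1.000e-01]] [[-0.05   0.999  0.001]
 [ 0.999  0.05   0.003]
 [ 0.003  0.001 -1.   ]]
```

```bash
python3 -m crank '{"dp":[[0,0.8,0.4],[0,0.8,0],[0,0.8,0],[0,1,0],[0,1.2,0],[0,1.4,0],[0,1.4,0],[0,1.2,0]],"delta_rot":[[0,0,0],[0,0,0],[0,0,0],[0,0,0],[0,0,0],[0,0,0],[0,0,0],[0,0,0]]}'
python3 - <<'E'
from h import *
s=ctrl.get_state();print(s["joint_positions"].round(2),inc(s["position"]))
for n in("side","top"):
    im=ctrl.get_image(n);cv2.imwrite(f"pics/{n}5.png",im)
    for k,r in plate(n,im,.013): print(n,k,r,inc(np.array(r[0])/1000))
im=cv2.imread("pics/side5.png");cv2.imwrite("pics/s5.png",cv2.resize(im[120:270,270:440],(680,600)))
E
```

```text
time: 11.65
position: [0.4869, 0.0619, 0.0248]
tool_rot: [2.166, 2.275, -0.001]
ft_force: [-0.7, -0.9, 0.6]
grip_width: 1.001
[-0.66  0.23  0.52  2.08 -0.15  0.87  1.57] [[-121.3   -0.8]]
side [322. 200.] ((555.031982421875, 69.6823959350586), (50.779930114746094, 128.460205078125), 2.9030282497406006) [[-52.9   3.5]]
```

View pics/s5.png

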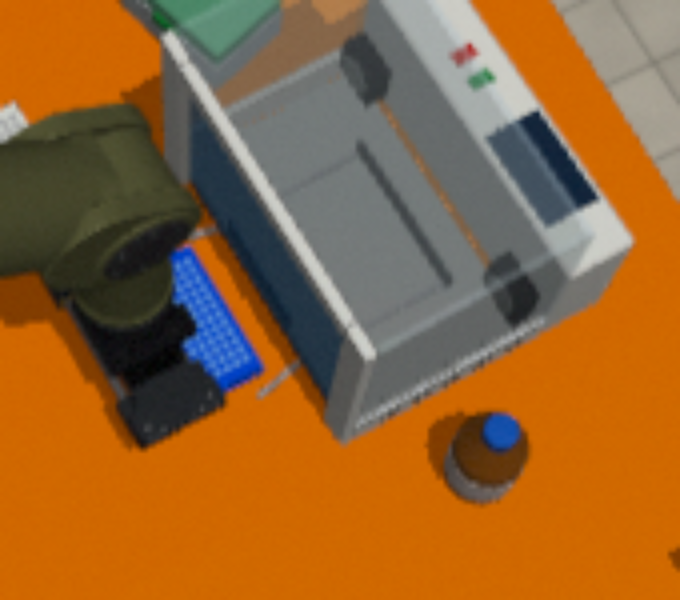

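```bash
python3 -m crank '{"dp":[[0,0,0],[0,0,0],[0,0,0],[0,0,0],[0,0,0],[0,0,0],[0,0,0],[0,0,0]],"delta_rot":[[-0.1,0,0],[-0.1,0,0],[-0.1,0,0],[-0.1,0,0],[-0.1,0,0],[-0.1,0,0],[-0.1,0,0],[-0.05,0,0]]}'
python3 - <<'E'
from h import *
s=ctrl.get_state();print(s["joint_positions"].round(2),inc(s["position"]),R.from_rotvec(s["tool_rot"]).as_matrix().round(3))
E
```

```text
time: 12.55
position: [0.4908, 0.0551, 0.0276]
tool_rot: [1.898, 1.985, 0.492]
ft_force: [-0.5, 0.1, -0.5]
grip_width: 0.996
[-0.03 -0.03 -0.21  2.44  0.39  0.26  1.02] [[-117.7   -7.8]] [[-0.042  0.878  0.477]
 [ 0.999  0.042  0.009]
 [-0.012  0.477 -0.879]]
```

```bash
python3 -m crank '{"dp":[[0.1,0.6,0.5],[0.1,0.8,0.6],[0.1,0.9,0.5],[0.1,0.9,0.5],[0.1,0.9,0.5],[0.1,0,0],[0.1,0,0],[0.1,0,0]],"delta_rot":[[0,0,0],[0,0,0],[0,0,0],[0,0,0],[0,0,0],[-0.08,0,0],[-0.08,0,0],[-0.08,0,0]]}'
python3 - <<'E'
from h import *
s=ctrl.get_state();print(s["joint_positions"].round(2),inc(s["position"]),R.from_rotvec(s["tool_rot"]).as_matrix().round(3))
for n in("side","top"):
    im=ctrl.get_image(n);cv2.imwrite(f"pics/{n}6.png",im)
im=cv2.imread("pics/side6.png");cv2.imwrite("pics/s6.png",cv2.resize(im[120:270,270:440],(680,600)))
E
```

```text
time: 13.35
position: [0.5438, 0.0534, 0.0252]
tool_rot: [1.833, 1.9, 0.552]
ft_force: [0.1, -0.4, 0.1]
grip_width: 0.998
[-0.18  0.07 -0.06  2.4   1.11  0.18  0.31] [[-64.9 -12.2]] [[-0.024  0.823  0.567]
 [ 0.999  0.041 -0.018]
 [-0.038  0.566 -0.823]]
```

View pics/s6.png

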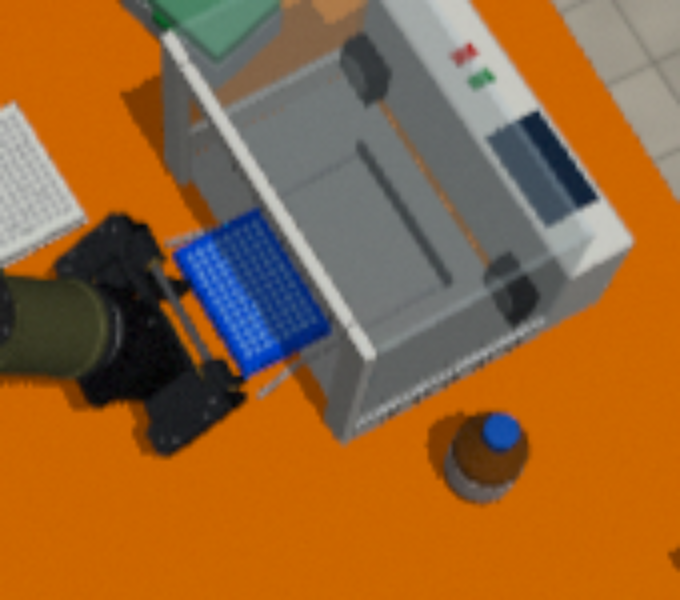

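```bash
cat >> h.py <<'E'
def corr(phi,x,y,z):
    s=ctrl.get_state();Rt=R.from_rotvec(s["tool_rot"])
    f=np.array([np.cos(TH),np.sin(TH),0]);l=np.array([-np.sin(TH),np.cos(TH),0]);u=np.array([0,0,1])
    T=R.from_matrix(np.c_[l,np.cos(phi)*f+np.sin(phi)*u,np.sin(phi)*f-np.cos(phi)*u])
    P=np.r_[O,0]+f*x/1000+l*y/1000+u*z/1000
    print("t",round(s["time"],2),"j",s["joint_positions"].round(2),"inc",inc(s["position"]),"z",s["position"][2].round(4),"F",s["ft_force"].round(1))
    zt=Rt.as_matrix()[:,2];print("phi",np.arcsin(zt[:2]@f[:2]).round(3),"rot",(Rt.inv()*T).as_rotvec().round(3),"dp start axes cm",(Rt.inv().apply(P-s["position"])*100).round(2),"dp end axes",(T.inv().apply(P-s["position"])*100).round(2))
E
python3 - <<'E'
from h import *
corr(.6,-65,0,24.5)
E
```

```text
t 13.45 j [-0.18  0.07 -0.06  2.41  1.1   0.18  0.32] inc [[-65.8 -12.3]] z 0.0246 F [-0.3  0.1  0.5]
phi 0.599 rot [0.    0.046 0.002] dp start axes cm [ 1.23  0.06 -0.  ] dp end axes [1.23 0.06 0.05]
```

```bash
python3 -m crank '{"dp":[[0,-0.4,-0.3],[0.2,0,0],[0.2,0,0],[0.2,0,0],[0.2,0,0],[0.2,0,0],[0.2,0,0],[0,0,0]],"delta_rot":[[0,0,0],[0,0.01,0],[0,0.01,0],[0,0.01,0],[0,0.01,0],[0,0,0],[0,0,0],[0,0,0]]}'
python3 - <<'E'
from h import *
corr(.6,-65,0,24.5)
E
```

```text
time: 14.25
position: [0.5377, 0.0644, 0.0252]
tool_rot: [1.837, 1.925, 0.591]
ft_force: [-0.0, 0.5, -0.1]
grip_width: 0.999
t 14.25 j [-0.16  0.06 -0.09  2.42  1.01  0.14  0.41] inc [[-70.5  -0.9]] z 0.0252 F [-0.   0.5 -0.1]
phi 0.601 rot [ 0.001  0.007 -0.001] dp start axes cm [0.09 0.41 0.37] dp end axes [0.09 0.41 0.37]
```

```bash
python3 -m crank '{"dp":[[0,0.5,0.34],[0,0.5,0.34],[0,0.5,0.34],[0,0.5,0.34],[0,0.5,0.34],[0,0.5,0.34],[0,0.5,0.34],[0,0.5,0.34]],"delta_rot":[[0,0,0],[0,0,0],[0,0,0],[0,0,0],[0,0,0],[0,0,0],[0,0,0],[0,0,0]]}'
python3 - <<'E'
from h import *
corr(.7,-20,1,24)
for n in("side","top"):
    im=ctrl.get_image(n);cv2.imwrite(f"pics/{n}7.png",im)
im=cv2.imread("pics/side7.png");cv2.imwrite("pics/s7.png",cv2.resize(im[120:270,270:440],(680,600)))
E
```

```text
time: 15.05
position: [0.5862, 0.0662, 0.0251]
tool_rot: [1.838, 1.925, 0.591]
ft_force: [-0.4, -0.0, -0.6]
grip_width: 0.997
t 15.05 j [-0.12  0.15 -0.11  2.31  0.92  0.15  0.52] inc [[-21.9  -1.5]] z 0.0251 F [-0.4 -0.  -0.6]
phi 0.6 rot [-0.1    0.007 -0.001] dp start axes cm [0.25 0.09 0.19] dp end axes [0.25 0.07 0.2 ]
```

View pics/s7.png

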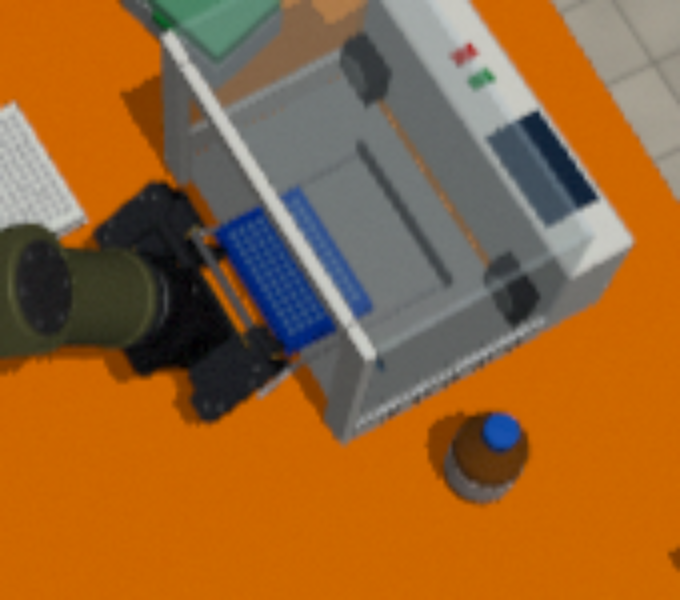

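```bash
python3 -m crank '{"dp":[[0.04,0.5,0.35],[0.04,0.5,0.34],[0.04,0.5,0.34],[0.04,0.5,0.35],[0.04,0.5,0.34],[0.04,0.5,0.34],[0,0.5,0.34],[0,0.5,0.34]],"delta_rot":[[0,0,0],[0,0,0],[0,0,0],[0,0,0],[0,0,0],[0,0,0],[0,0,0],[0,0,0]]}'
python3 - <<'E'
from h import *
corr(.6,40,1,24)
for n in("side","top"):
    im=ctrl.get_image(n);cv2.imwrite(f"pics/{n}8.png",im)
im=cv2.imread("pics/side8.png");cv2.imwrite("pics/s8.png",cv2.resize(im[120:270,270:440],(680,600)))
E
```

```text
time: 15.95
position: [0.6346, 0.0709, 0.0251]
tool_rot: [1.838, 1.925, 0.591]
ft_force: [-2.4, 0.3, 0.0]
grip_width: 1.001
t 15.95 j [-0.06  0.24 -0.15  2.2   0.86  0.17  0.61] inc [[26.6  0.8]] z 0.0251 F [-2.4  0.3  0. ]
phi 0.6 rot [ 0.     0.007 -0.001] dp start axes cm [0.03 1.04 0.84] dp end axes [0.02 1.04 0.84]
```

View pics/s8.png

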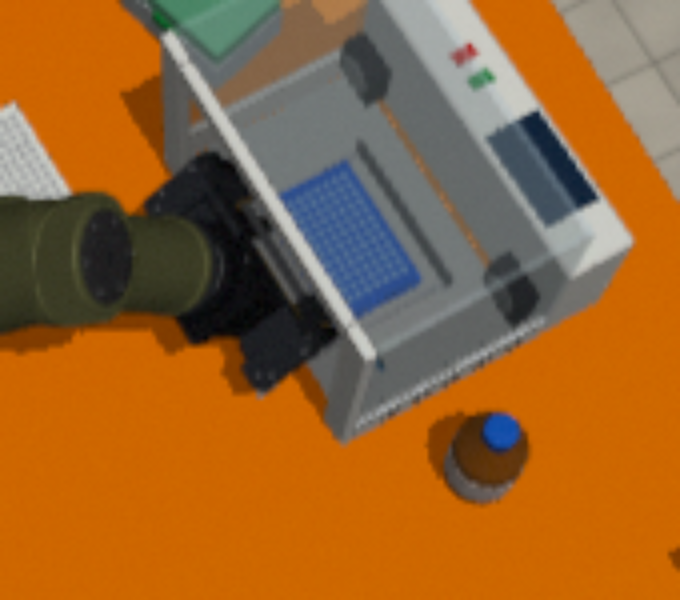

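```bash
python3 -m crank '{"dp":[[0,0.3,0.22],[0,0.3,0.2],[0,0.3,0.2],[0,0.2,0.14],[0,0.1,0.07],[0,0,0],[0,0,0],[0,0,0]],"delta_rot":[[0,0,0],[0,0,0],[0,0,0],[0,0,0],[0,0,0],[0,0,0],[0,0,0],[0,0,0]]}'
python3 - <<'E'
from h import *
corr(.6,45,1,24)
E
```

```text
time: 16.85
position: [0.6486, 0.0715, 0.0251]
tool_rot: [1.838, 1.925, 0.591]
ft_force: [-0.8, 0.3, -0.0]
grip_width: 0.999
t 16.85 j [-0.05  0.26 -0.17  2.17  0.84  0.18  0.64] inc [[40.7  0.7]] z 0.0251 F [-0.8  0.3 -0. ]
phi 0.601 rot [ 0.001  0.007 -0.001] dp start axes cm [0.04 0.29 0.33] dp end axes [0.03 0.29 0.33]
```

Now small steps until contact force rises.

```bash
python3 -m crank '{"dp":[[0,0.08,0.06],[0,0.08,0.06],[0,0.08,0.06],[0,0.08,0.06],[0,0,0],[0,0,0],[0,0,0],[0,0,0]],"delta_rot":[[0,0,0],[0,0,0],[0,0,0],[0,0,0],[0,0,0],[0,0,0],[0,0,0],[0,0,0]]}'
python3 - <<'E'
from h import *
corr(.6,45,1,24)
for n in("side","top"):
    im=ctrl.get_image(n);cv2.imwrite(f"pics/{n}9.png",im)
im=cv2.imread("pics/side9.png");cv2.imwrite("pics/s9.png",cv2.resize(im[130:230,320:420],(600,600),interpolation=cv2.INTER_CUBIC))
E
```

```text
time: 17.65
position: [0.6506, 0.0713, 0.0238]
tool_rot: [1.839, 1.927, 0.587]
ft_force: [-12.2, -1.6, 7.6]
grip_width: 0.999
t 17.65 j [-0.04  0.27 -0.17  2.16  0.83  0.18  0.64] inc [[42.7  0.3]] z 0.0238 F [-12.2  -1.6   7.6]
phi 0.597 rot [-0.003  0.009 -0.001] dp start axes cm [0.07 0.2  0.11] dp end axes [0.07 0.2  0.11]
```

View pics/s9.png

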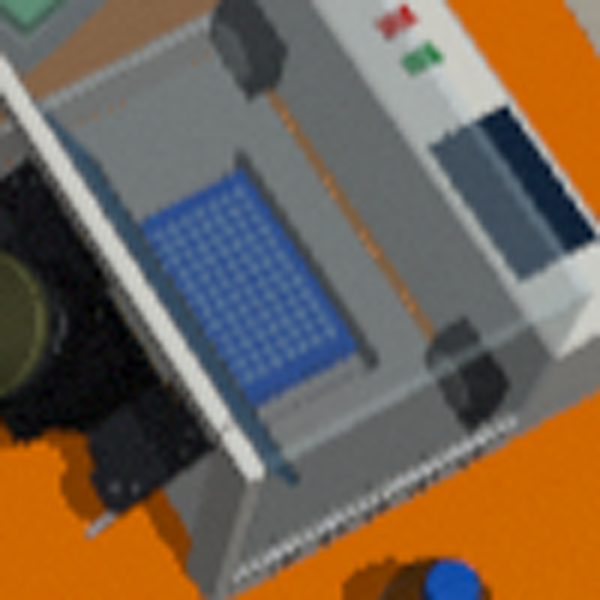

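```bash
python3 -m crank '{"dp":[[0,-0.2,-0.14],[0,-0.5,-0.35],[0,-0.6,-0.41],[0,-0.8,-0.55],[0,-0.8,-0.55],[0,-0.8,-0.55],[0,-0.8,-0.55],[0,-0.8,-0.55]],"delta_rot":[[0,0,0],[0,0,0],[0,0,0],[0,0,0],[0,0,0],[0,0,0],[0,0,0],[0,0,0]]}'
python3 - <<'E'
from h import *
corr(.6,-75,0,26)
im=ctrl.get_image("side")
cv2.imwrite("pics/s10.png",cv2.resize(im[130:230,320:420],(600,600),interpolation=cv2.INTER_CUBIC))
E
```

```text
time: 18.55
position: [0.5876, 0.0688, 0.0252]
tool_rot: [1.838, 1.925, 0.591]
ft_force: [-0.1, 0.7, 1.0]
grip_width: 0.998
t 18.55 j [-0.12  0.15 -0.11  2.31  0.93  0.15  0.51] inc [[-20.4   1. ]] z 0.0252 F [-0.1  0.7  1. ]
phi 0.601 rot [ 0.001  0.007 -0.002] dp start axes cm [-0.13 -4.46 -3.15] dp end axes [-0.1  -4.46 -3.15]
```

View pics/s10.png

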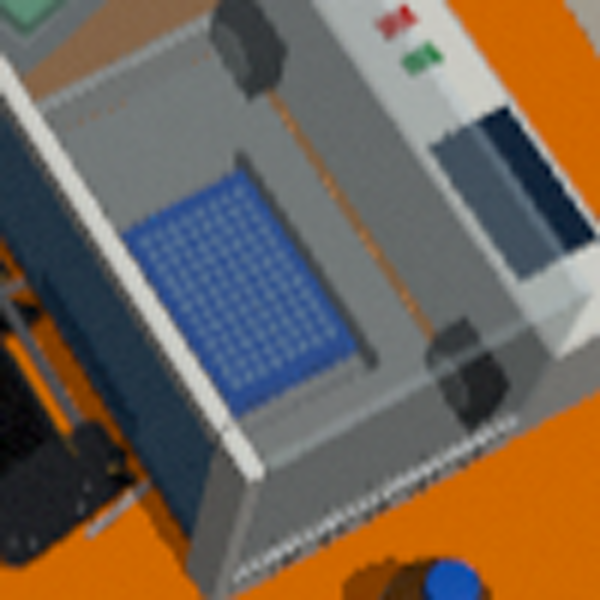

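```bash
python3 -m crank '{"dp":[[0,-0.8,-0.56],[0,-0.8,-0.56],[0,-0.8,-0.56],[0,-0.8,-0.56],[0,-0.6,-0.42],[0,0,-2],[0,0,-3],[0,0,-3]],"delta_rot":[[0,0,0],[0,0,0],[0,0,0],[0,0,0],[0,0,0],[0,0,0],[0,0,0],[0,0,0]]}'
python3 -m crank '{"dp":[[0,0,-2],[0,0,-2],[0,0,-2],[0,0,0],[0,0,0],[0,0,0],[0,0,0],[0,0,0]],"delta_rot":[[0,0,0],[0,0,0],[0,0,0],[0,0,0],[0,0,0],[0,0,0],[0,0,0],[0,0,0]]}'
python3 - <<'E'
from h import *
corr(.6,-75,0,26)
for n in("side","top"):
    im=ctrl.get_image(n);cv2.imwrite(f"pics/{n}11.png",im)
im=cv2.imread("pics/side11.png");cv2.imwrite("pics/s11.png",cv2.resize(im[95:255,260:420],(600,600),interpolation=cv2.INTER_CUBIC))
E
```

```text
time: 19.4
position: [0.5006, 0.0646, 0.0855]
tool_rot: [1.839, 1.924, 0.588]
ft_force: [0.5, 0.2, 0.6]
grip_width: 1.0
time: 20.2
position: [0.4808, 0.0657, 0.1219]
tool_rot: [1.839, 1.926, 0.588]
ft_force: [0.6, -0.1, 0.9]
grip_width: 0.996
t 20.2 j [ 0.1  -0.3  -0.35  2.45  0.08  0.39  1.29] inc [[-127.2    3.3]] z 0.1219 F [ 0.6 -0.1  0.9]
phi 0.598 rot [-0.002  0.008 -0.001] dp start axes cm [-0.24 -1.09 10.87] dp end axes [-0.33 -1.11 10.86]
```

View pics/s11.png

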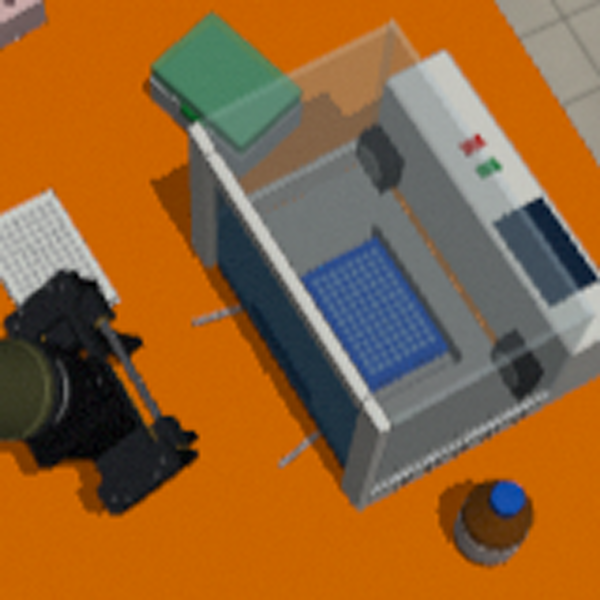

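View pics/top11.png

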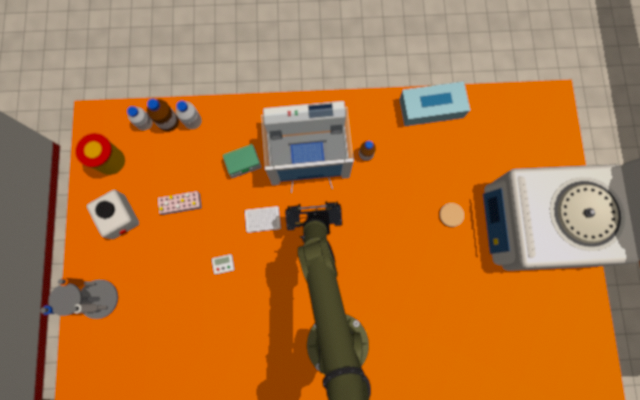

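```bash
python3 -m crank '{"dp":[[0,0,0],[0,0,0],[0,0,0],[0,0,0],[0,0,0],[0,0,0],[0,0,0],[0,0,0]],"delta_rot":[[0.1,0,0],[0.1,0,0],[0.1,0,0],[0,0,0],[0,0,0],[0,0,0],[0,0,0],[0,0,0]]}'
python3 - <<'E'
from h import *
corr(.3,-127,3,122)
im=ctrl.get_image("side");t=ctrl.get_image("top");cv2.imwrite("pics/side12.png",im);cv2.imwrite("pics/top12.png",t)
# plate through roof (paler)
for n,i,(x0,y0,x1,y1) in(("side",im,(330,140,385,205)),("top",t,(270,130,350,165))):
    hsv=cv2.cvtColor(i,cv2.COLOR_BGR2HSV);m=cv2.inRange(hsv,(105,90,90),(128,255,255))
    k=np.zeros_like(m);k[y0:y1,x0:x1]=m[y0:y1,x0:x1];c,_=cv2.findContours(k,0,cv2.CHAIN_APPROX_NONE);c=max(c,key=cv2.contourArea)
    P=inc(ray(n,c[:,0],.015));print(n,len(c),cv2.minAreaRect(P.astype(np.float32)),P.min(0),P.max(0))
# unchanged objects: white plate, others
a=cv2.imread("pics/side0.png");d=cv2.absdiff(a,im).max(2)
for l,(x0,y0,x1,y1) in dict(white=(250,142,274,175),tipbox=(298,96,340,135),bottle=(375,218,408,248),rack=(232,60,276,108),timer=(196,134,228,164),petri=(345,340,388,380),flap=(318,150,355,222)).items(): print(l,(d[y0:y1,x0:x1]>40).sum(),d[y0:y1,x0:x1].size)
E
```

```text
time: 21.1
position: [0.4804, 0.0648, 0.1221]
tool_rot: [2.015, 2.105, 0.311]
ft_force: [0.0, -0.3, 0.2]
grip_width: 1.0
t 21.1 j [ 0.07 -0.13 -0.28  2.22  0.03  0.75  1.38] inc [[-127.6    2.4]] z 0.1221 F [ 0.  -0.3  0.2]
phi 0.299 rot [-0.001  0.008 -0.005] dp start axes cm [0.06 0.05 0.03] dp end axes [0.06 0.06 0.03]
side 99 ((104.88951110839844, 4.06134033203125), (83.59823608398438, 129.9815216064453), 0.09439020603895187) [ 63.1 -60.9] [146.7  69.1]
top 96 ((108.14997863769531, 4.3499908447265625), (74.09998321533203, 124.49998474121094), 0.0) [ 71.1 -57.9] [145.2  66.6]
white 475 792
tipbox 0 1638
bottle 0 990
rack 0 2112
timer 6 960
petri 0 1720
flap 187 2664
```

```bash
python3 - <<'E'
import cv2,numpy as np
a=cv2.imread("pics/side0.png")[95:255,220:420];b=cv2.imread("pics/side12.png")[95:255,220:420]
c=cv2.imread("pics/top0.png")[130:250,200:400];d=cv2.imread("pics/top12.png")[130:250,200:400]
r=lambda i:cv2.resize(i,(400,int(i.shape[0]*2)))
cv2.imwrite("pics/cmp.png",np.vstack([np.hstack([r(a),r(b)]),np.hstack([r(c),r(d)])]))
E
```

```text
(no output)
```

View pics/cmp.png

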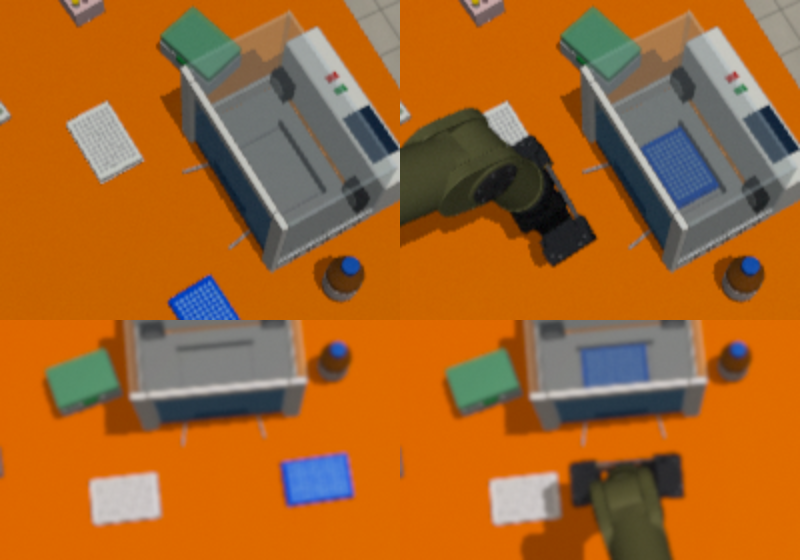

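The comparison shows the flap shut at (235,180) and the blue plate flush against the stop. The white plate is in the same place in the top view, and nothing is touching the robot.

```bash
python3 -c "
from bench import ctrl;print(ctrl.close_job())"
```

```text
the job is handed in; nothing more can be done
None
```

The blue plate is home against the incubator's rear stop, the flap has fallen shut behind it, and the job is handed in after about 21 s of the 61 s allowed.

I pushed the plate sideways into line with the lane. Then I pushed it from behind with the fingers open and the hand tilted forward, in under the flap and between the guides. After that I drew the hand straight back out.

**Plate home:** the wrist force rose to about 12 N where the stop was expected. From the side view the leading face is at about 146 mm, which is the stop's face, and the plate is square to the lane.

**Flap and neighbours:** the flap hangs as it did at the start. The tip box, bottle, rack and petri dish show no change in the side view, and the timer differs by only 6 of 960 pixels. The last wrist force was about 0 N with the hand clear.

**Checks that disagreed or fell short:**
- The side view's automatic check flagged the white plate and the flap area. The arm was in front of the white plate, and the top view shows it in its original place. I judged the flap shut by eye.
- The plate's measured sideways position reads about 4 mm left of the lane's middle in both views. The guides limit it to about that much.
- The top view gave a blurrier outline of the plate, 74 mm deep instead of 85.5, so I relied on the side view for depth.
- On the way in, the arm fell short of the commanded tilt near joint 4's limit and drifted up to 12 mm sideways. I corrected this before the fingers reached the guides.
- While backing out, joints 2 and 4 read at the ends of their ranges (to two decimals), and I then moved them clear.

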